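# Start the plaster vibrator with three light key presses

### The arm

A 6-joint arm with a two-finger parallel gripper is mounted at the origin on a cart in front of the work surface, level with it; the furniture and walls round the work are solid. World frame = base frame: x ahead of the robot, y to its left, z up, the work surface at z = 0. Lengths are in mm, angles in rad, forces in N, time in s.
With the tool pointing down it reaches from about 300 to 1000 mm from the base axis. Payload 5.1 kg.
Tool frame: the origin (TCP) lies at the very end of the fingers, on their centre line; the grasp point (between the pads) lies env.tcp_to_grasp behind it (env.tcp_to_grasp is the distance from the TCP to the grasp point, in mm); z points along the fingers, y is the direction in which the jaws open and shut (so a half turn about z gives the same grasp; the last joint's range is limited). The gripper opens to 95 mm and grips with 3 to 60 N. Pads are 20 mm wide; open, the fingers measure 119 mm over their backs; the gripper's body (75 mm by 180 mm) begins 59 mm behind the grasp point.
Start: joints at [-1.427, 0.124, 1.65, -0, 1.367, -0.083], TCP at [146.127, -633.349, 214.656] pointing down, gripper open.
Joint ranges: [-2.61, 2.61], [-1.02, 2.33], [0.03, 2.71], [-1.35, 4.49], [0.32, 2.68], [-2.91, 2.91]. Speed limits (rad/s): [2.57, 2.57, 3.14, 3.14, 3.14, 3.14].

### API

Orientations are given as a rotation vector (axis times angle).
In Python, from plant import status, eyes, ticket, env gives the robot as it stands. The module is installed in compiled form; this text tells all that it offers.
- The arm moves only by the tool play_rows, never from a script. Its argument "steps" is a list of rows, each an object of numbers: "x", "y", "z": the shift along the tool's x, y, z in mm; "rx", "ry", "rz": the turn, a rotation vector about the tool's x, y, z in rad; "fingers": the opening, from 0 (shut) to 1 (fully open). A call has 1 to 5 rows; each row is the pose to reach, as a shift and turn from the pose commanded when the call began, along the tool's axes at that moment; what a row does not reach only later rows make up. A row lasts 1/10 s, in which the tool goes at most 50 mm and 8.59 degrees, less where a joint would pass 70% of its speed; a pose out of reach is approached as far as the arm can. A call with a gripper value outside its range is refused whole. The fingers move at their own pace and stop on an object; "force" is the grip in N (left out, the last holds). Time passes only in rows, so rows that repeat a pose let the fingers close. It gives the time, the measured TCP pose, the force and the opening at its end, in the units of the state.
- status.state(): the state, without advancing time (a new reading comes with each control period).
- eyes.grab_frame(name): name is "side" or "top"; returns a dict with "frame" (400x640x3 uint8, red, green, blue), "intrinsics" (3x3 intrinsics, pixels), "R" (3x3) and "t" (3): a world point X has camera coordinates R X + t. Camera axes: x right, y down, z forward; pixel columns grow to the right and rows downward; lengths in mm; the calibration is good to about 2 mm. A picture is of the moment at which its call begins. There is no depth.
- ticket.close_job(): hands the job in, once; it reports no verdict.
The state is a dict: "clock": time; "joints": joint angles; "qd": joint speeds; "tau": joint torques, N m; "position": TCP position; "eef_rot": TCP orientation; "contact_force": force on the tool from outside, world axes, zero at the start; "wrist_torque": the same for the moment, N m; "grip_width": finger opening in mm.
Only numpy, scipy, OpenCV 4.12 (cv2) and the standard library are available. Lean on these libraries where they do the work, as an engineer would, in place of code of your own. Each camera call takes 0.05 s, during which the arm holds its last target.

### The job

Start the plaster vibrator at its low level: with the fingertips press the white key (mains), then the yellow key (low level), then the green key (run), each gently and all the way down, where it stays. Leave the red key (high level) up, and do not pick up or shift the study model on the vibrator or the bowl, jar and spatula around it.

Things in the scene. Friction and masses are not known exactly. Their poses are not given: they have to be found in the camera images.
- vibrator: plaster vibrator fixed to the bench: grey box 180 mm deep (its x) by 250 mm wide (its y), white deck 50 mm above the bench. Origin at the bench under its middle; its x points to the rear. The keys stand in a row along its y at x = -66 mm, 52 mm apart; the order of colours changes. A round rubber pad (100 mm across, top 58 mm above the bench, at x = +28 mm) carries the study model.
- key_white_top (a point): centre of the flat top of the white key (mains): a white round cap, 27 mm in diameter, in a black round collar 35 mm across and 4 mm high; while the key is up its top is 76 mm above the bench (22 mm above its collar). The cap is sprung (1.5 N per mm, up to 8 mm): it yields about 2 mm before the key moves, and springs back 2 mm when let go.
- key_white (a joint): how far the white key is pressed: 0 up, 0.010 m fully down. Pushed at its top, it slides straight down against about 3 to 4 N of friction, meets its stop at 10 mm and stays where it is left; past the stop only the sprung cap yields, 1.5 N per mm, until it is hard at about 12 N.
- key_white_base: black collar of the white key, fixed on the deck and carrying the key; origin on the deck under the key's middle
- key_yellow_top (a point): centre of the flat top of the yellow key (low level): a yellow round cap, 27 mm in diameter, in a black round collar 35 mm across and 4 mm high; while the key is up its top is 76 mm above the bench (22 mm above its collar). The cap is sprung (1.5 N per mm, up to 8 mm): it yields about 2 mm before the key moves, and springs back 2 mm when let go.
- key_yellow (a joint): how far the yellow key is pressed: 0 up, 0.010 m fully down. Pushed at its top, it slides straight down against about 3 to 4 N of friction, meets its stop at 10 mm and stays where it is left; past the stop only the sprung cap yields, 1.5 N per mm, until it is hard at about 12 N.
- key_yellow_base: black collar of the yellow key, fixed on the deck and carrying the key; origin on the deck under the key's middle
- key_green_top (a point): centre of the flat top of the green key (run): a green round cap, 27 mm in diameter, in a black round collar 35 mm across and 4 mm high; while the key is up its top is 76 mm above the bench (22 mm above its collar). The cap is sprung (1.5 N per mm, up to 8 mm): it yields about 2 mm before the key moves, and springs back 2 mm when let go.
- key_green (a joint): how far the green key is pressed: 0 up, 0.010 m fully down. Pushed at its top, it slides straight down against about 3 to 4 N of friction, meets its stop at 10 mm and stays where it is left; past the stop only the sprung cap yields, 1.5 N per mm, until it is hard at about 12 N.
- key_green_base: black collar of the green key, fixed on the deck and carrying the key; origin on the deck under the key's middle
- key_red_top (a point): centre of the flat top of the red key (high level): a red round cap, 27 mm in diameter, in a black round collar 35 mm across and 4 mm high; while the key is up its top is 76 mm above the bench (22 mm above its collar). The cap is sprung (1.5 N per mm, up to 8 mm): it yields about 2 mm before the key moves, and springs back 2 mm when let go.
- key_red (a joint): how far the red key is pressed: 0 up, 0.010 m fully down. Pushed at its top, it slides straight down against about 3 to 4 N of friction, meets its stop at 10 mm and stays where it is left; past the stop only the sprung cap yields, 1.5 N per mm, until it is hard at about 12 N.
- key_red_base: black collar of the red key, fixed on the deck and carrying the key; origin on the deck under the key's middle
- study_model: pale blue plaster tooth model, 84x75x39 mm, loose on the vibrator's round pad; origin under its middle
- mixing_bowl: green rubber mixing bowl, diameter 121 mm, 67 mm high, on the bench at the left; origin under its middle
- pin_jar: clear jar with blue lid, diameter 58 mm, 60 mm high, on the bench at the left; origin under its middle
- plaster_spatula: plaster spatula with a wooden handle, 213 mm long along its y, 20 mm high, on the bench at the right, pointing away from the robot; origin under its middle

How it is judged:
By the outcome, as a careful person would: the job done as asked, in the order asked, and still so for the second after the job is handed in, with the robot touching nothing.
It also fails if it takes over 58 s, if anything falls off the work surface, if the arm or the gripper's body presses on something with over 40 N, if the wrist force passes 120 N, or if a joint passes its speed limit or range.

## Working session

There is one attempt and no reset: what is moved stays moved. The work goes in short steps, Python scripts to look and compute and a tool call to move; the robot and the scene stay as the last step left them, time stands still between calls to the robot, and variables do not carry over. Pictures are saved under pics/ and viewed, and the job is handed in when it is done.

Besides the shell and the picture viewer there is one more tool, called by a JSON object that holds its "fn" and its "kwargs". play_rows: Moves the arm, as the interface text tells. Its arguments: {"type":"object","properties":{"steps":{"type":"array"},"force":{"type":"number"}},"required":["steps"]}

```bash
mkdir -p pics; python3 - <<'E'
from plant import status, eyes, ticket, env
import cv2,numpy as np
s=status.state();print({k:np.round(v,3).tolist() for k,v in s.items()}, env.tcp_to_grasp)
for n in("side","top"):
    d=eyes.grab_frame(n);cv2.imwrite(f"pics/{n}0.png",d["frame"][:,:,::-1]);np.savez(f"{n}0.npz",**d);print(n,d["intrinsics"],d["R"],d["t"])
E
```

```text
{'clock': 0.0, 'joints': [-1.427, 0.125, 1.652, -0.0, 1.367, -0.083], 'qd': [-0.0, -0.002, -0.002, -0.0, 0.001, 0.001], 'tau': [0.0, -41.761, -35.993, 0.077, 0.049, -0.0], 'position': [146.051, -632.726, 213.388], 'eef_rot': [-3.119, -0.355, 0.0], 'contact_force': [0.051, 0.078, -0.786], 'wrist_torque': [-0.016, 0.009, 0.054], 'grip_width': 95.057} 18.8
side [[377.1256561    0.         318.69760814]
 [  0.         377.1256561  197.85431292]
 [  0.           0.           1.        ]] [[ 0.99356982 -0.11144129 -0.01999646]
 [-0.07741989 -0.53984573 -0.83819613]
 [ 0.08261466  0.8343545  -0.5450022 ]] [-530.57848072  140.62126071 1170.66265727]
top [[460.24944509   0.         324.31795209]
 [  0.         460.24944509 196.54595698]
 [  0.           0.           1.        ]] [[-0.02788459 -0.99953252  0.01253765]
 [-0.99632353  0.02677429 -0.08137915]
 [ 0.08100542 -0.01476078 -0.99660436]] [  16.45985633  514.35548449 1132.61253153]
```

```bash
ls pics
```

```text
side0.png
top0.png
```

View pics/side0.png

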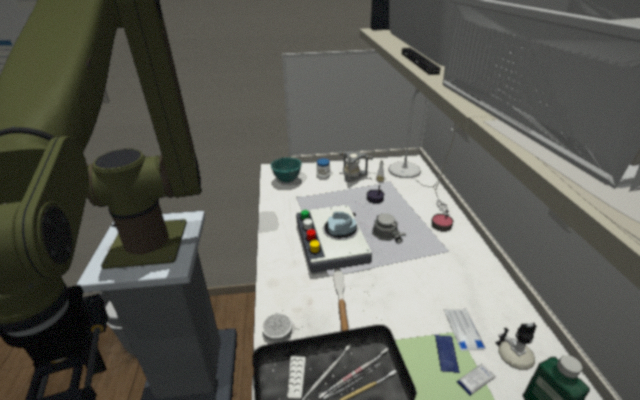

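View pics/top0.png

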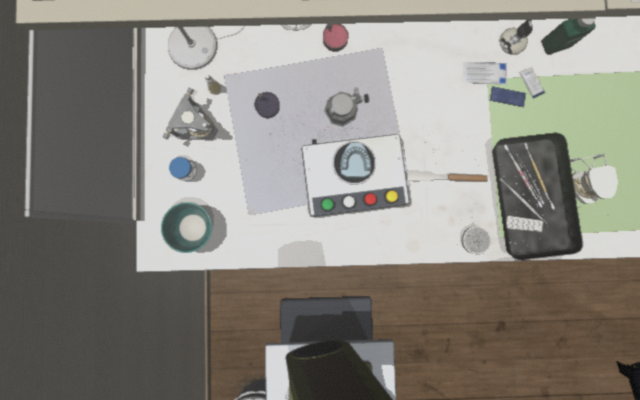

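The top view shows the keys from left to right: green (328,205), white (349,202), red (371,199), yellow (392,197). The arm is outside that area. Next I'll measure the key positions.

```bash
cat > h.py <<'E'
import numpy as np,cv2
def ray(d,p):
    K,R,t=d["intrinsics"],d["R"],d["t"]; v=R.T@np.linalg.solve(K,[p[0],p[1],1.]); return -R.T@t,v
def onplane(d,p,z):
    c,v=ray(d,p); return c+v*(z-c[2])/v[2]
def proj(d,X):
    q=d["intrinsics"]@(d["R"]@np.asarray(X,float)+d["t"]); return q[:2]/q[2]
def blobs(d,c,r=9):
    hsv=cv2.cvtColor(np.ascontiguousarray(d["frame"]),cv2.COLOR_RGB2HSV); return hsv
def tri(a,pa,b,pb):
    c1,v1=ray(a,pa);c2,v2=ray(b,pb); v1/=np.linalg.norm(v1);v2/=np.linalg.norm(v2)
    s=np.linalg.lstsq(np.c_[v1,-v2],c2-c1,rcond=None)[0]; A=c1+s[0]*v1;B=c2+s[1]*v2
    return (A+B)/2,np.linalg.norm(A-B)
def keys(d,roi):
    x0,y0,x1,y1=roi; im=np.ascontiguousarray(d["frame"][y0:y1,x0:x1]); h=cv2.cvtColor(im,cv2.COLOR_RGB2HSV)
    H,S,V=[h[...,i].astype(int) for i in range(3)]
    M=dict(green=(H>45)&(H<85)&(S>130)&(V>50),yellow=(H>18)&(H<35)&(S>130)&(V>90),red=((H<10)|(H>170))&(S>130)&(V>70),white=(S<50)&(V>150))
    o={}
    for k,m in M.items():
        n,l,st,ce=cv2.connectedComponentsWithStats(m.astype(np.uint8))
        o[k]=[(ce[i]+[x0,y0],st[i,4],st[i,2:4]) for i in range(1,n) if st[i,4]>25]
    return o
E
python3 - <<'E'
from h import *
T=dict(np.load("top0.npz"));S=dict(np.load("side0.npz"))
a=keys(T,(312,185,406,216));b=keys(S,(292,203,325,256))
for k in a: print(k,a[k],b[k])
for n,d,r in(("t",T,(290,120,420,225)),("s",S,(280,190,380,280))):
    im=d["frame"][r[1]:r[3],r[0]:r[2]];cv2.imwrite(f"pics/z{n}.png",cv2.resize(im,None,fx=6,fy=6,interpolation=cv2.INTER_CUBIC)[:,:,::-1])
for k in("green","red","yellow"):
    print(k,onplane(T,a[k][0][0],75),onplane(S,b[k][0][0],71),tri(T,a[k][0][0],S,b[k][0][0]))
E
```

```text
green [] [(array([304.32, 214.24]), np.int32(50), array([8, 8], dtype=int32))]
yellow [(array([391.44554455, 195.89108911]), np.int32(101), array([12, 11], dtype=int32))] [(array([314.13131313, 244.72727273]), np.int32(99), array([11, 13], dtype=int32))]
red [(array([369.96703297, 198.54945055]), np.int32(91), array([11, 10], dtype=int32))] [(array([310.61904762, 233.71428571]), np.int32(84), array([10, 11], dtype=int32))]
white [(array([346.85129604, 189.67121419]), np.int32(733), array([94, 30], dtype=int32)), (array([348.4893617 , 201.03191489]), np.int32(94), array([11, 11], dtype=int32)), (array([379.60629921, 212.21784777]), np.int32(381), array([74,  9], dtype=int32))] [(array([307.80450358, 224.30092119]), np.int32(977), array([33, 53], dtype=int32))]Traceback (most recent call last):
  File "<stdin>", line 8, in <module>
IndexError: list index out of range
```

View pics/zt.png

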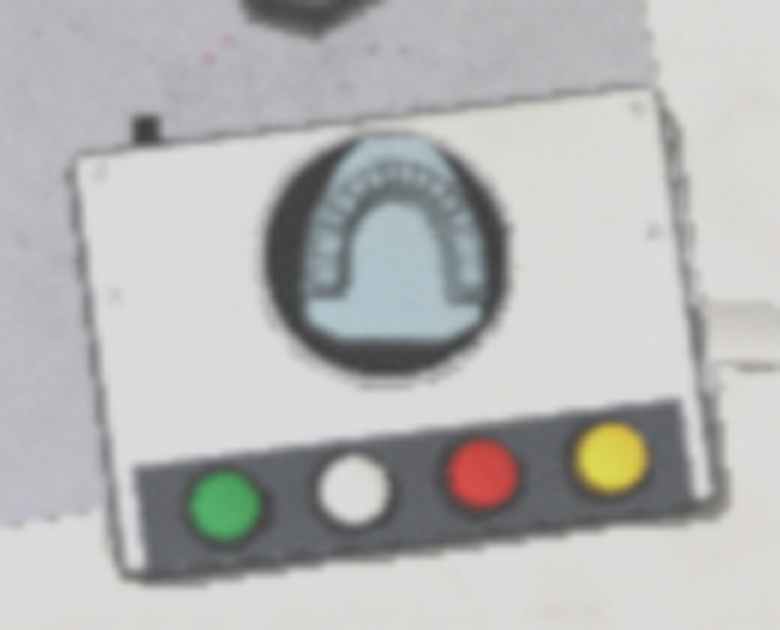

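View pics/zs.png

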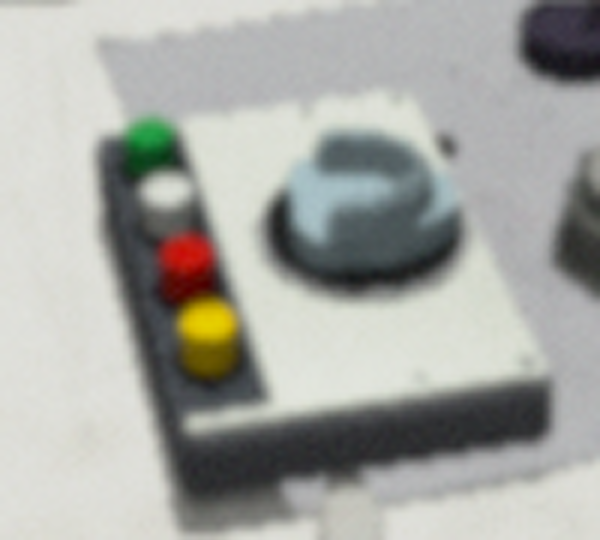

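```bash
sed -i 's/(H>45)&(H<85)&(S>130)&(V>50)/(H>40)\&(H<90)\&(S>90)\&(V>60)/' h.py
python3 - <<'E'
from h import *
T=dict(np.load("top0.npz"));S=dict(np.load("side0.npz"))
a=keys(T,(312,185,406,216));b=keys(S,(292,203,325,256))
P={}
for k in("green","white","red","yellow"):
    i=1 if k=="white" else 0
    P[k]=onplane(T,a[k][i][0],74); print(k,a[k][i],P[k].round(1))
    if k!="white": print(b[k],tri(T,a[k][i][0],S,b[k][0][0]))
X=np.array([P[k] for k in P])[:,:2]; print(np.diff(X,axis=0),np.linalg.norm(np.diff(X,axis=0),axis=1))
v=X[3]-X[0];print(np.linalg.norm(v)/3, "yaw of +y axis",np.arctan2(v[0],-v[1]))
E
```

```text
green (array([326.95918367, 203.95918367]), np.int32(98), array([11, 11], dtype=int32)) [492.4  -2.6  74. ]
[(array([304.44444444, 213.83333333]), np.int32(54), array([8, 9], dtype=int32))] (array([491.65942688,  -2.82062184,  65.05422803]), np.float64(2.5866797090647817))
white (array([348.4893617 , 201.03191489]), np.int32(94), array([11, 11], dtype=int32)) [498.  -54.3  74. ]
red (array([369.96703297, 198.54945055]), np.int32(91), array([11, 10], dtype=int32)) [ 502.6 -105.9   74. ]
[(array([310.61904762, 233.71428571]), np.int32(84), array([10, 11], dtype=int32))] (array([ 501.51510645, -106.64810308,   67.12747112]), np.float64(3.086815167213592))
yellow (array([391.44554455, 195.89108911]), np.int32(101), array([12, 11], dtype=int32)) [ 507.5 -157.6   74. ]
[(array([314.13131313, 244.72727273]), np.int32(99), array([11, 13], dtype=int32))] (array([ 506.4368726 , -158.43750077,   68.64783234]), np.float64(3.0560879187180885))
[[  5.61450184 -51.64522654]
 [  4.56355477 -51.59562381]
 [  4.99531168 -51.72068603]] [51.94951448 51.79705038 51.96135585]
51.90087652877054 yaw of +y axis 0.0976058507451982
```

```bash
cat > go.py <<'E'
import sys,numpy as np
from scipy.spatial.transform import Rotation as Ro
from plant import status
s=status.state();R=Ro.from_rotvec(s["eef_rot"]).as_matrix();p=np.array(s["position"])
print("t",s["clock"],"p",p.round(1),"F",np.round(s["contact_force"],1),"grip",round(s["grip_width"],1),"toolz",R[:,2].round(3))
if len(sys.argv)>3:
    print("tool shift",(R.T@(np.array([float(v) for v in sys.argv[1:4]])-p)).round(1))
E
python3 go.py 497.5 -54.3 130
```

```text
t 0.1 p [ 146.1 -632.8  213.5] F [ 1.3  0.2 -0.1] grip 94.8 toolz [-0.     0.002 -1.   ]
tool shift [ 472.5 -484.5   84.5]
```

{"fn": "play_rows", "kwargs": {"steps": [{"x":30,"y":-31,"z":0,"fingers":0},{"x":63,"y":-65,"z":0,"fingers":0},{"x":97,"y":-99,"z":0,"fingers":0},{"x":130,"y":-133,"z":0,"fingers":0},{"x":163,"y":-167,"z":0,"fingers":0}], "force": 20}}

```text
invalid input at $.steps[0]: expected keys x, y, z, rx, ry, rz, fingers
```

```bash
python3 go.py 497.5 -54.3 130
```

```text
t 0.1 p [ 146.1 -632.8  213.5] F [ 1.3  0.2 -0.1] grip 94.8 toolz [-0.     0.002 -1.   ]
tool shift [ 472.5 -484.5   84.5]
```

{"fn": "play_rows", "kwargs": {"steps": [{"x":30,"y":-31,"z":0,"rx":0,"ry":0,"rz":0,"fingers":0},{"x":63,"y":-65,"z":0,"rx":0,"ry":0,"rz":0,"fingers":0},{"x":97,"y":-99,"z":0,"rx":0,"ry":0,"rz":0,"fingers":0},{"x":130,"y":-133,"z":0,"rx":0,"ry":0,"rz":0,"fingers":0},{"x":163,"y":-167,"z":0,"rx":0,"ry":0,"rz":0,"fingers":0}], "force": 20}}

```text
clock: 0.6
position: [267.9, -432.0, 214.1]
eef_rot: [-3.121, -0.354, 0.0]
contact_force: [1.1, -0.1, 0.4]
grip_width: 60.5
```

```bash
python3 go.py 497.5 -54.3 130
```

```text
t 0.6 p [ 267.9 -432.   214.1] F [ 1.1 -0.1  0.4] grip 60.5 toolz [-0.     0.001 -1.   ]
tool shift [ 308.5 -316.6   84.3]
```

{"fn": "play_rows", "kwargs": {"steps": [{"x":31,"y":-32,"z":0,"rx":0,"ry":0,"rz":0,"fingers":0},{"x":64,"y":-66,"z":0,"rx":0,"ry":0,"rz":0,"fingers":0},{"x":97,"y":-100,"z":0,"rx":0,"ry":0,"rz":0,"fingers":0},{"x":130,"y":-134,"z":0,"rx":0,"ry":0,"rz":0,"fingers":0},{"x":163,"y":-168,"z":0,"rx":0,"ry":0,"rz":0,"fingers":0}]}}

```text
clock: 1.1
position: [388.8, -231.7, 214.4]
eef_rot: [-3.121, -0.355, -0.0]
contact_force: [0.6, -0.4, -0.3]
grip_width: 20.6
```

```bash
python3 go.py 497.5 -54.3 130
```

```text
t 1.1 p [ 388.8 -231.7  214.4] F [ 0.6 -0.4 -0.3] grip 20.6 toolz [ 0.  0. -1.]
tool shift [ 145.7 -148.5   84.4]
```

{"fn": "play_rows", "kwargs": {"steps": [{"x":33,"y":-34,"z":5,"rx":0,"ry":0,"rz":0,"fingers":0},{"x":66,"y":-67,"z":20,"rx":0,"ry":0,"rz":0,"fingers":0},{"x":97,"y":-99,"z":40,"rx":0,"ry":0,"rz":0,"fingers":0},{"x":125,"y":-127,"z":65,"rx":0,"ry":0,"rz":0,"fingers":0},{"x":145,"y":-148,"z":84,"rx":0,"ry":0,"rz":0,"fingers":0}]}}

```text
clock: 1.6
position: [496.5, -54.4, 129.0]
eef_rot: [-3.12, -0.358, 0.002]
contact_force: [0.0, -0.7, -0.1]
grip_width: 0.6
```

```bash
python3 go.py 497.5 -54.3 90;
```

```text
t 1.6 p [496.5 -54.4 129. ] F [ 0.  -0.7 -0.1] grip 0.6 toolz [-0.001  0.001 -1.   ]
tool shift [ 1.   0.2 39. ]
```

{"fn": "play_rows", "kwargs": {"steps": [{"x":1,"y":0,"z":15,"rx":0,"ry":0,"rz":0,"fingers":0},{"x":1,"y":0,"z":30,"rx":0,"ry":0,"rz":0,"fingers":0},{"x":1,"y":0,"z":40,"rx":0,"ry":0,"rz":0,"fingers":0},{"x":1,"y":0,"z":40,"rx":0,"ry":0,"rz":0,"fingers":0}]}}

```text
clock: 2.0
position: [495.9, -57.3, 88.9]
eef_rot: [-3.121, -0.353, 0.005]
contact_force: [0.3, 0.0, 0.6]
grip_width: 0.3
```

```bash
cat > look.py <<'E'
import sys;from h import *
from plant import eyes
n=sys.argv[1];fs=[]
for c,r in(("top",(280,115,420,225)),("side",(270,180,390,280))):
    d=eyes.grab_frame(c);np.savez(f"{c}_{n}.npz",**d);im=d["frame"][r[1]:r[3],r[0]:r[2]]
    fs.append(cv2.resize(im,(400,int(400*im.shape[0]/im.shape[1])),interpolation=cv2.INTER_CUBIC)[:310])
m=min(f.shape[0] for f in fs);cv2.imwrite(f"pics/{n}.png",np.hstack([f[:m] for f in fs])[:,:,::-1])
E
python3 look.py w1; python3 go.py 497.5 -54.3 75
```

```text
t 2.1 p [497.4 -57.5  91. ] F [ 0.  -0.1 -0. ] grip 0.0 toolz [ 0. -0. -1.]
tool shift [ 0.8 -3.1 16. ]
```

View pics/w1.png

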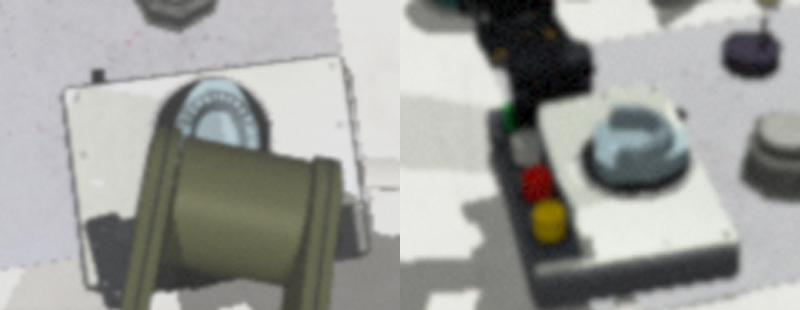

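```bash
python3 - <<'E'
from h import *
d=dict(np.load("side_w1.npz"));im=d["frame"][110:270,230:400].copy()
b=cv2.resize(im,None,fx=4,fy=4,interpolation=cv2.INTER_CUBIC)[:600]
for X,c in(((497.5,-54.3,76),(255,0,255)),((497.4,-57.5,91),(0,255,255)),((492.5,-2.5,76),(255,255,0))):
    p=proj(d,X);print(p);cv2.circle(b,tuple(int(v) for v in (p-[230,110])*4+2),4,c,-1)
cv2.imwrite("pics/w1s.png",b[:,:,::-1])
E
```

```text
[308.05599422 220.55335787]
[307.9378845  217.10616038]
[304.97768067 210.81607842]
```

View pics/w1s.png

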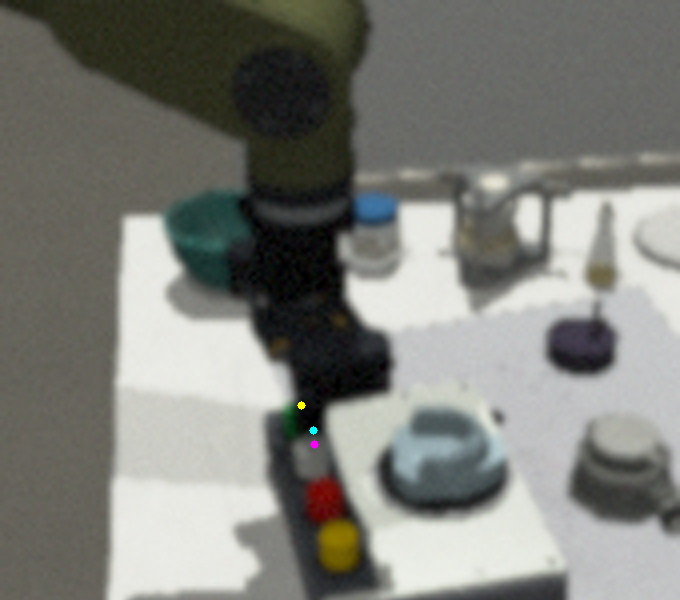

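{"fn": "play_rows", "kwargs": {"steps": [{"x":0,"y":-3,"z":4,"rx":0,"ry":0,"rz":0,"fingers":0},{"x":0,"y":-3,"z":9,"rx":0,"ry":0,"rz":0,"fingers":0},{"x":0,"y":-3,"z":12,"rx":0,"ry":0,"rz":0,"fingers":0},{"x":0,"y":-3,"z":12,"rx":0,"ry":0,"rz":0,"fingers":0}]}}

```text
clock: 2.5
position: [496.4, -53.6, 78.1]
eef_rot: [-3.121, -0.356, 0.001]
contact_force: [0.0, 0.3, -0.5]
grip_width: 0.3
```

```bash
python3 go.py 497.5 -54.3 75
```

```text
t 2.5 p [496.4 -53.6  78.1] F [ 0.   0.3 -0.5] grip 0.3 toolz [-0.001  0.    -1.   ]
tool shift [1.  0.9 3.1]
```

{"fn": "play_rows", "kwargs": {"steps": [{"x":1,"y":0,"z":3,"rx":0,"ry":0,"rz":0,"fingers":0},{"x":1,"y":0,"z":6,"rx":0,"ry":0,"rz":0,"fingers":0},{"x":1,"y":0,"z":9,"rx":0,"ry":0,"rz":0,"fingers":0},{"x":1,"y":0,"z":11,"rx":0,"ry":0,"rz":0,"fingers":0},{"x":1,"y":0,"z":12,"rx":0,"ry":0,"rz":0,"fingers":0}]}}

```text
clock: 3.0
position: [498.1, -53.5, 66.8]
eef_rot: [3.121, 0.356, 0.001]
contact_force: [-0.7, -0.4, 2.9]
grip_width: 0.4
```

```bash
python3 go.py 497.5 -54.3 62.5
```

```text
t 3.0 p [498.1 -53.5  66.8] F [-0.7 -0.4  2.9] grip 0.4 toolz [ 0.001 -0.    -1.   ]
tool shift [-0.8  0.7  4.3]
```

Friction-level force, so the key is sliding. I'll go on in small steps until the force rises above that level.

{"fn": "play_rows", "kwargs": {"steps": [{"x":0,"y":0,"z":1,"rx":0,"ry":0,"rz":0,"fingers":0},{"x":0,"y":0,"z":2,"rx":0,"ry":0,"rz":0,"fingers":0},{"x":0,"y":0,"z":3,"rx":0,"ry":0,"rz":0,"fingers":0},{"x":0,"y":0,"z":3,"rx":0,"ry":0,"rz":0,"fingers":0}]}}

```text
clock: 3.4
position: [498.1, -53.5, 63.8]
eef_rot: [3.121, 0.355, 0.001]
contact_force: [-0.0, 0.3, 3.5]
grip_width: 0.6
```

{"fn": "play_rows", "kwargs": {"steps": [{"x":0,"y":0,"z":1,"rx":0,"ry":0,"rz":0,"fingers":0},{"x":0,"y":0,"z":1,"rx":0,"ry":0,"rz":0,"fingers":0}]}}

```text
clock: 3.6
position: [498.1, -53.5, 62.9]
eef_rot: [3.121, 0.355, 0.001]
contact_force: [1.0, 0.5, 4.4]
grip_width: 0.3
```

{"fn": "play_rows", "kwargs": {"steps": [{"x":0,"y":0,"z":1,"rx":0,"ry":0,"rz":0,"fingers":0},{"x":0,"y":0,"z":1,"rx":0,"ry":0,"rz":0,"fingers":0}]}}

```text
clock: 3.8
position: [498.1, -53.5, 62.1]
eef_rot: [3.121, 0.355, 0.001]
contact_force: [0.6, 0.2, 5.7]
grip_width: 0.5
```

{"fn": "play_rows", "kwargs": {"steps": [{"x":0,"y":0,"z":1,"rx":0,"ry":0,"rz":0,"fingers":0},{"x":0,"y":0,"z":1,"rx":0,"ry":0,"rz":0,"fingers":0}]}}

```text
clock: 4.0
position: [498.1, -53.5, 61.3]
eef_rot: [3.121, 0.355, 0.001]
contact_force: [0.0, 0.1, 7.8]
grip_width: 0.5
```

The force now rises at the spring rate (3.5, 4.4, 5.7, 7.8 N), so the white key is on its stop. I'll lift off and check it.

{"fn": "play_rows", "kwargs": {"steps": [{"x":0,"y":0,"z":-5,"rx":0,"ry":0,"rz":0,"fingers":0},{"x":0,"y":0,"z":-20,"rx":0,"ry":0,"rz":0,"fingers":0},{"x":0,"y":0,"z":-40,"rx":0,"ry":0,"rz":0,"fingers":0},{"x":0,"y":0,"z":-50,"rx":0,"ry":0,"rz":0,"fingers":0},{"x":0,"y":0,"z":-50,"rx":0,"ry":0,"rz":0,"fingers":0}]}}

```text
clock: 4.5
position: [498.6, -53.6, 112.5]
eef_rot: [3.12, 0.355, 0.004]
contact_force: [-0.1, 0.6, 0.5]
grip_width: 0.1
```

```bash
python3 look.py w2; python3 go.py 507.5 -157.6 110
```

```text
t 4.6 p [497.3 -53.4 110.3] F [ 0.4 -0.7 -0.6] grip 0.6 toolz [-0.001  0.    -1.   ]
tool shift [-13.5 103.9   0.3]
```

View pics/w2.png

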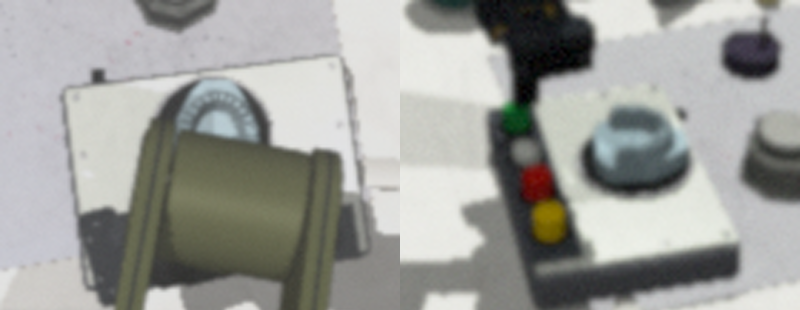

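White (about (525,150) in the side crop) is clearly lower, and the other keys are still up. Yellow is next.

{"fn": "play_rows", "kwargs": {"steps": [{"x":-4,"y":30,"z":0,"rx":0,"ry":0,"rz":0,"fingers":0},{"x":-9,"y":70,"z":0,"rx":0,"ry":0,"rz":0,"fingers":0},{"x":-13,"y":104,"z":0,"rx":0,"ry":0,"rz":0,"fingers":0},{"x":-13,"y":104,"z":0,"rx":0,"ry":0,"rz":0,"fingers":0},{"x":-13,"y":104,"z":15,"rx":0,"ry":0,"rz":0,"fingers":0}]}}

```text
clock: 5.1
position: [509.3, -158.4, 96.2]
eef_rot: [3.121, 0.353, 0.003]
contact_force: [1.1, -0.6, 1.3]
grip_width: 0.8
```

{"fn": "play_rows", "kwargs": {"steps": [{"x":0,"y":0,"z":8,"rx":0,"ry":0,"rz":0,"fingers":0},{"x":0,"y":0,"z":13,"rx":0,"ry":0,"rz":0,"fingers":0},{"x":0,"y":0,"z":13,"rx":0,"ry":0,"rz":0,"fingers":0}]}}

```text
clock: 5.4
position: [507.3, -156.3, 80.7]
eef_rot: [-3.119, -0.357, 0.005]
contact_force: [0.1, -0.4, -0.6]
grip_width: 0.6
```

```bash
python3 look.py y1; python3 go.py 507.5 -157.6 66
```

```text
t 5.5 p [ 508.4 -157.    82.4] F [0.1 0.3 0.4] grip 0.5 toolz [-0.  0. -1.]
tool shift [-1.   0.4 16.4]
```

View pics/y1.png

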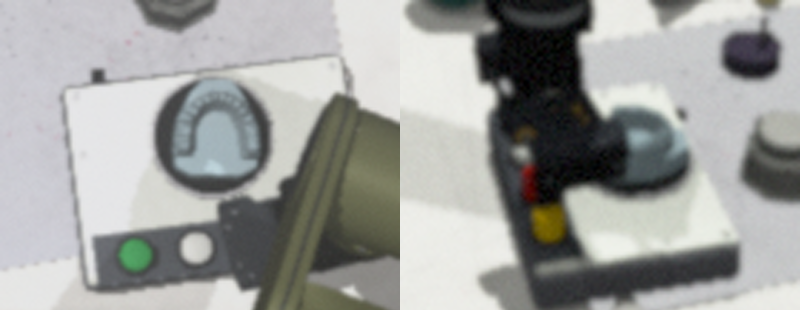

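{"fn": "play_rows", "kwargs": {"steps": [{"x":0,"y":0,"z":4,"rx":0,"ry":0,"rz":0,"fingers":0},{"x":0,"y":0,"z":8,"rx":0,"ry":0,"rz":0,"fingers":0},{"x":0,"y":0,"z":11,"rx":0,"ry":0,"rz":0,"fingers":0},{"x":0,"y":0,"z":14,"rx":0,"ry":0,"rz":0,"fingers":0},{"x":0,"y":0,"z":16,"rx":0,"ry":0,"rz":0,"fingers":0}]}}

```text
clock: 6.0
position: [509.0, -157.7, 67.0]
eef_rot: [3.121, 0.355, 0.002]
contact_force: [1.2, 1.5, 3.2]
grip_width: 0.9
```

{"fn": "play_rows", "kwargs": {"steps": [{"x":0,"y":0,"z":1,"rx":0,"ry":0,"rz":0,"fingers":0},{"x":0,"y":0,"z":2,"rx":0,"ry":0,"rz":0,"fingers":0},{"x":0,"y":0,"z":2,"rx":0,"ry":0,"rz":0,"fingers":0}]}}

```text
clock: 6.3
position: [508.9, -157.8, 64.9]
eef_rot: [3.121, 0.355, 0.002]
contact_force: [1.5, 1.1, 3.1]
grip_width: 0.4
```

{"fn": "play_rows", "kwargs": {"steps": [{"x":0,"y":0,"z":1,"rx":0,"ry":0,"rz":0,"fingers":0},{"x":0,"y":0,"z":2,"rx":0,"ry":0,"rz":0,"fingers":0},{"x":0,"y":0,"z":2,"rx":0,"ry":0,"rz":0,"fingers":0}]}}

```text
clock: 6.6
position: [508.9, -157.8, 63.0]
eef_rot: [3.121, 0.355, 0.002]
contact_force: [3.5, 2.0, 4.3]
grip_width: 0.4
```

{"fn": "play_rows", "kwargs": {"steps": [{"x":0,"y":0,"z":1,"rx":0,"ry":0,"rz":0,"fingers":0},{"x":0,"y":0,"z":1,"rx":0,"ry":0,"rz":0,"fingers":0}]}}

```text
clock: 6.8
position: [509.0, -157.8, 62.2]
eef_rot: [3.121, 0.355, 0.002]
contact_force: [3.0, 1.9, 5.9]
grip_width: 0.5
```

{"fn": "play_rows", "kwargs": {"steps": [{"x":0,"y":0,"z":1,"rx":0,"ry":0,"rz":0,"fingers":0},{"x":0,"y":0,"z":1,"rx":0,"ry":0,"rz":0,"fingers":0}]}}

```text
clock: 7.0
position: [509.0, -157.8, 61.4]
eef_rot: [3.121, 0.355, 0.002]
contact_force: [1.4, 1.5, 6.5]
grip_width: 0.2
```

{"fn": "play_rows", "kwargs": {"steps": [{"x":0,"y":0,"z":-5,"rx":0,"ry":0,"rz":0,"fingers":0},{"x":0,"y":0,"z":-20,"rx":0,"ry":0,"rz":0,"fingers":0},{"x":0,"y":0,"z":-40,"rx":0,"ry":0,"rz":0,"fingers":0},{"x":0,"y":0,"z":-50,"rx":0,"ry":0,"rz":0,"fingers":0},{"x":0,"y":0,"z":-50,"rx":0,"ry":0,"rz":0,"fingers":0}]}}

```text
clock: 7.5
position: [509.1, -158.2, 112.4]
eef_rot: [3.12, 0.355, 0.003]
contact_force: [0.8, -0.8, -0.2]
grip_width: 0.7
```

```bash
python3 look.py y2; python3 go.py 492.4 -2.6 110
```

```text
t 7.6 p [ 507.9 -157.6  110.2] F [-0.3  0.4 -1. ] grip 0.7 toolz [-0.001  0.    -1.   ]
tool shift [  19.8 -154.5    0.2]
```

View pics/y2.png

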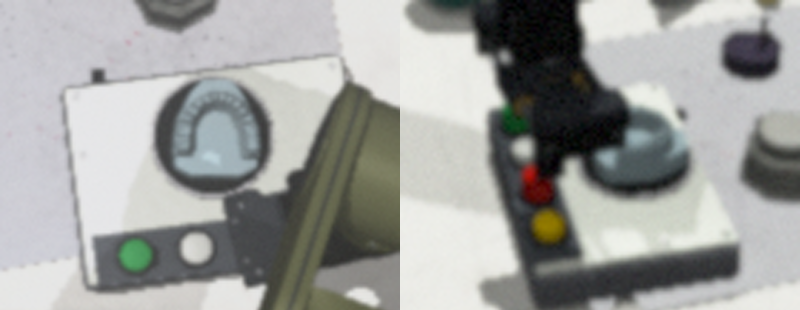

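Yellow is down (its cap at about (548,225) is now flat), red is up, and the model hasn't moved. Green is next.

{"fn": "play_rows", "kwargs": {"steps": [{"x":5,"y":-35,"z":0,"rx":0,"ry":0,"rz":0,"fingers":0},{"x":10,"y":-75,"z":0,"rx":0,"ry":0,"rz":0,"fingers":0},{"x":15,"y":-115,"z":0,"rx":0,"ry":0,"rz":0,"fingers":0},{"x":20,"y":-154,"z":0,"rx":0,"ry":0,"rz":0,"fingers":0},{"x":20,"y":-154,"z":0,"rx":0,"ry":0,"rz":0,"fingers":0}]}}

```text
clock: 8.1
position: [491.5, 0.2, 109.0]
eef_rot: [-3.119, -0.363, 0.005]
contact_force: [-0.1, 0.4, 1.2]
grip_width: 0.1
```

{"fn": "play_rows", "kwargs": {"steps": [{"x":0,"y":0,"z":12,"rx":0,"ry":0,"rz":0,"fingers":0},{"x":0,"y":0,"z":22,"rx":0,"ry":0,"rz":0,"fingers":0},{"x":0,"y":0,"z":28,"rx":0,"ry":0,"rz":0,"fingers":0},{"x":0,"y":0,"z":28,"rx":0,"ry":0,"rz":0,"fingers":0}]}}

```text
clock: 8.5
position: [492.0, -4.0, 80.5]
eef_rot: [-3.121, -0.353, 0.006]
contact_force: [0.0, 0.1, 0.4]
grip_width: 0.8
```

```bash
python3 look.py g1; python3 go.py 492.4 -2.6 66
```

```text
t 8.6 p [493.2  -3.9  82.1] F [ 0.3 -0.5 -0.2] grip 0.3 toolz [-0.001  0.    -1.   ]
tool shift [-0.4 -1.4 16.2]
```

View pics/g1.png

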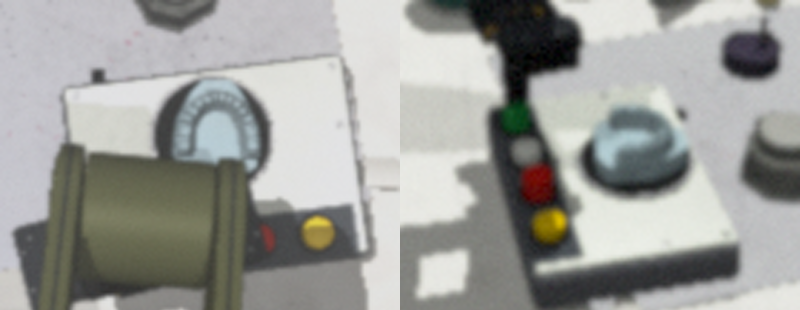

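The fingertips are right above green; white and yellow are low and red is up.

{"fn": "play_rows", "kwargs": {"steps": [{"x":0,"y":-1,"z":4,"rx":0,"ry":0,"rz":0,"fingers":0},{"x":0,"y":-1,"z":8,"rx":0,"ry":0,"rz":0,"fingers":0},{"x":0,"y":-1,"z":11,"rx":0,"ry":0,"rz":0,"fingers":0},{"x":0,"y":-1,"z":14,"rx":0,"ry":0,"rz":0,"fingers":0},{"x":0,"y":-1,"z":16,"rx":0,"ry":0,"rz":0,"fingers":0}]}}

```text
clock: 9.1
position: [493.6, -2.3, 67.0]
eef_rot: [3.121, 0.356, 0.002]
contact_force: [0.1, -1.4, 4.3]
grip_width: 0.4
```

{"fn": "play_rows", "kwargs": {"steps": [{"x":0,"y":0,"z":1,"rx":0,"ry":0,"rz":0,"fingers":0},{"x":0,"y":0,"z":2,"rx":0,"ry":0,"rz":0,"fingers":0},{"x":0,"y":0,"z":3,"rx":0,"ry":0,"rz":0,"fingers":0},{"x":0,"y":0,"z":3,"rx":0,"ry":0,"rz":0,"fingers":0}]}}

```text
clock: 9.5
position: [493.6, -2.3, 63.9]
eef_rot: [3.121, 0.355, 0.002]
contact_force: [0.7, -1.5, 2.7]
grip_width: 0.4
```

{"fn": "play_rows", "kwargs": {"steps": [{"x":0,"y":0,"z":1,"rx":0,"ry":0,"rz":0,"fingers":0},{"x":0,"y":0,"z":1,"rx":0,"ry":0,"rz":0,"fingers":0}]}}

```text
clock: 9.7
position: [493.6, -2.3, 63.0]
eef_rot: [3.121, 0.355, 0.002]
contact_force: [2.5, -1.8, 4.4]
grip_width: 0.5
```

{"fn": "play_rows", "kwargs": {"steps": [{"x":0,"y":0,"z":1,"rx":0,"ry":0,"rz":0,"fingers":0},{"x":0,"y":0,"z":2,"rx":0,"ry":0,"rz":0,"fingers":0},{"x":0,"y":0,"z":2,"rx":0,"ry":0,"rz":0,"fingers":0}]}}

```text
clock: 10.0
position: [493.6, -2.3, 61.3]
eef_rot: [3.121, 0.356, 0.002]
contact_force: [1.4, -2.6, 7.7]
grip_width: 0.9
```

{"fn": "play_rows", "kwargs": {"steps": [{"x":0,"y":0,"z":-5,"rx":0,"ry":0,"rz":0,"fingers":0},{"x":0,"y":0,"z":-25,"rx":0,"ry":0,"rz":0,"fingers":0},{"x":0,"y":0,"z":-60,"rx":0,"ry":0,"rz":0,"fingers":0},{"x":0,"y":0,"z":-100,"rx":0,"ry":0,"rz":0,"fingers":0},{"x":0,"y":0,"z":-140,"rx":0,"ry":0,"rz":0,"fingers":0}]}}

```text
clock: 10.5
position: [491.0, -1.4, 200.0]
eef_rot: [-3.119, -0.355, 0.008]
contact_force: [1.2, -0.6, 0.3]
grip_width: 0.6
```

{"fn": "play_rows", "kwargs": {"steps": [{"x":-40,"y":10,"z":0,"rx":0,"ry":0,"rz":0,"fingers":0},{"x":-80,"y":20,"z":0,"rx":0,"ry":0,"rz":0,"fingers":0},{"x":-120,"y":20,"z":0,"rx":0,"ry":0,"rz":0,"fingers":0},{"x":-150,"y":20,"z":0,"rx":0,"ry":0,"rz":0,"fingers":0},{"x":-150,"y":20,"z":0,"rx":0,"ry":0,"rz":0,"fingers":0}]}}

```text
clock: 11.0
position: [348.3, -55.0, 198.9]
eef_rot: [-3.12, -0.352, 0.004]
contact_force: [1.2, -0.1, -0.6]
grip_width: 0.1
```

```bash
python3 look.py g2; python3 go.py; python3 - <<'E'
from h import *
for n in("side0","side_g2"):
    d=dict(np.load(n+".npz"))
    b=keys(d,(292,203,325,256)); print(n,{k:[(c.round(1).tolist(),int(a),s.tolist()) for c,a,s in b[k]] for k in b if k!="white"})
E
```

```text
t 11.1 p [350.6 -55.  199.7] F [ 0.   0.4 -0.2] grip 0.0 toolz [-0.001  0.001 -1.   ]
side0 {'green': [([304.4, 213.8], 54, [8, 9])], 'yellow': [([314.1, 244.7], 99, [11, 13])], 'red': [([310.6, 233.7], 84, [10, 11])]}
side_g2 {'green': [([304.5, 215.3], 48, [10, 6])], 'yellow': [([314.3, 246.6], 77, [10, 10])], 'red': [([310.7, 234.0], 87, [10, 11])]}
```

View pics/g2.png

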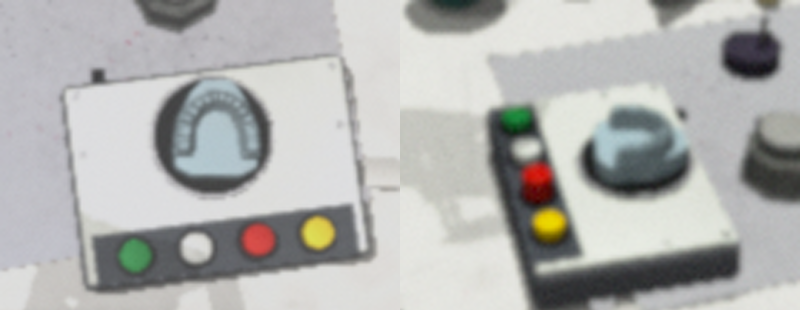

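Green, white and yellow are all low, red is still tall, and the model is in place with the arm clear. I'm handing the job in.

```bash
python3 -c "
from plant import ticket
print(ticket.close_job())"
```

```text
the job is handed in; nothing more can be done
None
```

I pressed white, then yellow, then green with the closed fingertips, and handed the job in at about 11 s of the 58 s allowed.

- **Presses:** each key was pushed to about 61 mm above the bench. On all three the force then rose above the sliding friction: 7.8 N on white, 6.5 N on yellow, 7.7 N on green. That is what the stop should feel like, and it stays below the 12 N where the cap goes hard. Yellow's last millimetre added only 0.6 N instead of about 1.5 N. Its depth matched the other two, so I put that down to sensor noise.
- **Final pictures:** white, yellow and green are down and red is still up. The study model looks unmoved and the arm is back, clear of everything.
- **Side forces:** I saw up to about 3.5 N sideways while pressing yellow and green, and it was gone once the fingers lifted.
- **Not checked:** I did not compare the bowl, jar and spatula before and after. The arm recorded no contact away from the keys.

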